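# Seat a sanding drum in the spindle taper over its drive dogs

## Robot

A 6-joint arm with a two-finger parallel gripper is mounted at the origin on a cart in front of the work surface, level with it; the furniture and walls round the work are solid. World frame = base frame: x ahead of the robot, y to its left, z up, the work surface at z = 0. Lengths are in m, angles in rad, forces in N, time in s.
With the tool pointing down it reaches from about 0.275 to 0.725 m from the base axis. Payload 15.9 kg.
Tool frame: the origin (TCP) lies at the very end of the fingers, on their centre line; the grasp point (between the pads) lies grip_point_offset behind it (grip_point_offset is the distance from the TCP to the grasp point, in m); z points along the fingers, y is the line along which they close (so a half turn about z gives the same grasp; the last joint's range is limited). The gripper opens to 85 mm and grips with 20 to 120 N. Pads are 22 mm wide; open, the fingers measure 114 mm over their backs; the gripper's body (76 mm by 85 mm) begins 54 mm behind the grasp point. The pads swing forward as they close: fully open they stand 13 mm farther back than shut.
Start: joints at [1.346, 0.213, -0.034, 1.323, 0, 1.571], TCP at [0.111, 0.487, 0.231] pointing down, gripper open.
Joint ranges: [-2.98, 2.98], [-0.74, 1.72], [-1.14, 1.35], [-2.1, 2.04], [-1.57, 1.44], [-3.14, 3.14]. Speed limits (rad/s): [1.89, 1.89, 2.39, 2.57, 3.14, 3.14].

## Interface

Orientations are given as a 3x3 rotation matrix whose columns are the frame's x, y, z axes.
In Python, from rig import sense, snapshot, camera_model, hand_in, grip_point_offset gives the robot as it stands.
- The arm moves only by the shell command python3 -m pendant 'ROWS' [FORCE]. ROWS is JSON, a list of rows, each an object of numbers: "hand": the finger opening in mm, from 0 to 85.4; "dx", "dy", "dz": the shift along the tool's x, y, z in mm; "rx", "ry", "rz": the turn, a rotation vector about the tool's x, y, z in degrees. In form: [{"hand": .., "dx": .., "dy": .., "dz": .., "rx": .., "ry": .., "rz": ..}, ...]. A call has 1 to 5 rows; each row is the pose to reach, as a shift and turn from the pose commanded when the call began, along the tool's axes at that moment; what a row does not reach only later rows make up. A row lasts 1/8 s, in which the tool goes at most 62.5 mm and 10.7 degrees, less where a joint would pass 70% of its speed; a pose out of reach is approached as far as the arm can. A call with a gripper value outside its range is refused whole. The fingers move at their own pace and stop on an object; FORCE is the grip in N (left out, the last holds). Time passes only in rows, so rows that repeat a pose let the fingers close. It gives the time, the measured TCP pose, the force, the opening and the grip force at its end, in the units of the state.
- sense(): the state, without advancing time (a new reading comes with each control period).
- snapshot(name): name is "scene" or "top" or "wrist"; returns (picture, depth): 400x640x3 uint8, red, green, blue; 400x640 float32, m along the optical axis (not along the pixel's ray), 0 where there is no reading.
- camera_model(name): a dict with "fx", "fy", "cx", "cy" (pixels), "R" (3x3) and "t" (3): a world point X has camera coordinates R X + t. Camera axes: x right, y down, z forward; pixel columns grow to the right and rows downward; lengths in m; the calibration is good to about 2 mm. A picture is of the moment at which its call begins: read the wrist's pose just before it. camera_model takes no time and is no camera call; for the wrist camera it gives the pose at the moment of the call.
- hand_in(): hands the job in; it is judged then, once.
The state is a dict: "t": time; "joints": joint angles; "dq": joint speeds; "joint_efforts": joint torques, N m; "eef_pos": TCP position; "orientation": TCP orientation; "contact_force": force on the tool from outside, world axes, zero at the start; "moment": the same for the moment, N m; "gripper_width": finger opening in m; "finger_force": force on a finger pad.
Only numpy, scipy, OpenCV 4.12 (cv2) and the standard library are available. Lean on these libraries where they do the work, as an engineer would, in place of code of your own. Each camera call takes 0.05 s, during which the arm holds its last target. There are 200 camera calls.

## Task

Take the narrower, taller of the two sanding drums out of the wooden rack and fit it in the upright bench spindle: its tapered shank goes into the taper and its slotted collar over the two drive dogs, fully home so that the collar lies flat on the spindle's face. The spindle is parked at an angle nobody has measured, so feel for the dogs: rest the collar on them, press lightly and turn until it drops over them; do not drop or hammer the drum in. Let go of it, and leave the wide drum in the rack and the other things on the bench where they are.

Things in the scene. Friction and masses are not known exactly. Their poses are not given: they have to be found in the camera images.
- narrow_drum: The drum to fit: 161 mm tall, 0.28 to 0.56 kg, upright in one rack hole. Origin on its axis at the underside of its steel collar, z up the axis. Collar 66 mm across, 0 to 15 mm above the origin. One straight drive slot, 15.5 mm wide and 9 mm deep, crosses the collar's underside along own y (a half turn gives the same fit). In the rack its y is within 0.35 rad of the rack's.
- sleeve_mid (a point): On the narrow drum's axis, 61 mm above its origin: middle of its brown abrasive sleeve, a plain cylinder 42 mm across from 22 to 100 mm above the origin, the place to grip. A small nut on top reaches 109 mm; a neck 34 mm across joins sleeve and collar.
- shank_tip (a point): Lower end of the narrow drum's steel shank, on its axis 52 mm below its origin. The shank is 33 mm across at the collar and tapers evenly to 20 mm at 48 mm below it; the tip is 15 mm across.
- wide_drum: The other drum, to be left alone: same shank and collar, sleeve 62 mm across from 22 to 80 mm above its origin, nut up to 89 mm. Origin and axes as the narrow drum's. Stands in the rack's other hole; which hole is which varies.
- rack: Fixed wooden block, 96 mm (own x) by 230 mm (own y) by 72 mm high, origin at the centre of its underside. Two upright holes 38 mm wide, 60 mm deep, at y = -55 and +55 mm; the drums hang in them, collars resting on the block's top (drum origins 72 mm up); the shank is out after a lift of 55 mm, and clears the wide drum's top after 145 mm.
- seat (a point): On the bench spindle's axis in the plane of the flat face of its nose, 106 mm above the bench; fixed, z up, x and y along the sides of the unit's square foot. The drum is home when its origin is at this point. Bore in the nose: taper 35 mm across at the face, 22 mm at 48 mm below, about 1 mm clear of the shank all round when home.
- dog_top (a point): On the spindle's axis, 7 mm above the face: height of the tops of the two dogs, 12 mm wide, 21.5 to 32 mm from the axis on opposite sides. Their line lies within 0.55 rad either way of this point's y axis, is not reported and must be felt or seen (0.055 rad play in the slot). The collar resting on the dogs has the drum's origin here. A brake holds the nose; over 0.8 N m it turns and stays.
- bore_end (a point): On the spindle's axis, 56 mm below the face: lower end of the bore. The shank's tip stays 4 mm above it when the drum is home.
- spindle_unit: The fixed spindle unit: grey foot 130 x 130 mm and block, together 48 mm high, a fixed light metal sleeve 86 mm across up to 85 mm, and in it the steel nose, 68 mm across, up to 106 mm above the bench. Origin at the centre of the foot's underside, axes as seat. A small brake knob on its -x side needs no handling.
- wax_tin: Bystander: round dark tin, 67 mm across, 32 mm high, lying between rack and spindle near the bench's front edge; origin under its centre.
- cork_block: Bystander: brown sanding block 64 x 110 x 36 mm between rack and spindle towards the back; origin under its centre.
- spanner: Bystander: flat spanner, 209 mm long, near the right end of the bench; origin under its centre.
- dividers: Bystander: steel dividers, 144 mm long, left of the rack; origin under their centre.
- dust_brush: Bystander: wooden dust brush, 154 mm long, at the far left of the bench; origin under its centre.

How it is judged:
By the outcome, as a careful person would: the job done as asked, in the order asked, and still so for the second after the job is handed in, with the robot touching nothing.
It also fails if it takes over 61 s, if anything falls off the work surface, if the arm or the gripper's body presses on something with over 40 N, if the wrist force passes 120 N, or if a joint passes its speed limit or range.

## Working session

There is one attempt and no reset: what is moved stays moved. The work goes in short steps, Python scripts to look and compute and a shell command to move; the robot and the scene stay as the last step left them, time stands still between calls to the robot, and variables do not carry over. Pictures are saved under pics/ and viewed, at most 10 in all, crops included, and the job is handed in when it is done.

```bash
mkdir -p pics; python3 - <<'E'
from rig import *
import cv2,numpy as np
print(grip_point_offset); s=sense(); print(s['t'],s['eef_pos'],s['orientation'])
ims=[]
for n in("scene","top"):
    p,d=snapshot(n); m=camera_model(n); np.savez(n+'.npz',p=p,d=d,**m); print(n,m['fx'],m['R'],m['t'])
    cv2.imwrite(f'pics/{n}1.png',p[:,:,::-1])
E
```

```text
0.0187
0.0 [0.11136817 0.48708519 0.23080746] [[-9.74853140e-01  2.22848170e-01 -2.21979964e-04]
 [ 2.22848278e-01  9.74852488e-01 -1.12762822e-03]
 [-3.48921660e-05 -1.14873977e-03 -9.99999340e-01]]
scene 379.51705993853966 [[-0.87780192  0.47883689  0.01338026]
 [ 0.28642013  0.54704386 -0.786579  ]
 [-0.38396263 -0.68662818 -0.61734467]] [ 0.43260842 -0.09683926  1.59203518]
top 399.16154722949585 [[-6.42809812e-03 -9.99978014e-01 -1.62824474e-03]
 [-9.87894129e-01  6.60278561e-03 -1.54989011e-01]
 [ 1.54996355e-01  6.12248844e-04 -9.87914852e-01]] [0.0224043  0.51159512 1.33664029]
```

View pics/scene1.png

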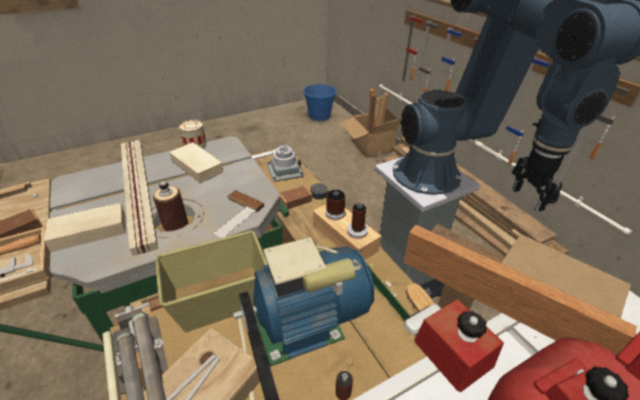

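View pics/top1.png

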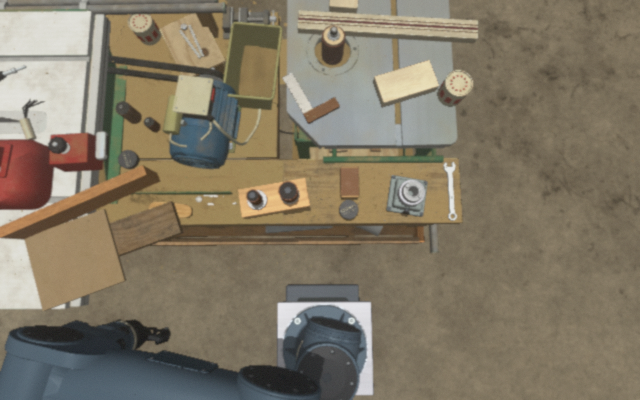

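The top view shows the rack around (273,197), with the narrow drum at (254,197) and the wide drum at (289,192). The spindle nose is at (408,192), the cork block at (349,182) and the tin at (348,210).

```bash
cat > h.py <<'E'
import numpy as np,cv2
def cloud(f):
    z=np.load(f) if isinstance(f,str) else f
    d=z['d'];v,u=np.mgrid[:400,:640]
    c=np.stack([(u-z['cx'])/z['fx']*d,(v-z['cy'])/z['fy']*d,d],-1)
    return (c-z['t'])@z['R'],d>0,z['p']
E
python3 - <<'E'
from h import *
P,ok,p=cloud('top.npz')
X,Y,Z=P[...,0],P[...,1],P[...,2]
def reg(u0,u1,v0,v1,lo,hi):
    m=np.zeros_like(ok);m[v0:v1,u0:u1]=1
    return P[m&ok&(Z>lo)&(Z<hi)]
for n,a in dict(narrow_top=(240,270,180,215,.15,.2),narrow_nut=(240,270,180,215,.174,.2),wide_top=(272,305,175,210,.14,.17),rack=(230,320,170,220,.06,.08),foot=(385,430,170,220,.03,.06),sleeve=(385,430,170,220,.075,.095),nose=(385,430,170,220,.098,.12),bench=(300,335,180,215,-.02,.02),cork=(335,362,160,200,.025,.05),tin=(335,362,198,225,.02,.05)).items():
    q=reg(*a)
    if len(q)<3: print(n,len(q));continue
    (c,s,ang)=cv2.minAreaRect(q[:,:2].astype(np.float32))
    print(n,len(q),q.mean(0).round(4),q[:,2].min().round(3),q[:,2].max().round(3),'rect',np.round(c,4),np.round(s,3),round(ang,1))
b=cv2.resize(p[165:230,225:445],None,fx=3.6,fy=3.6,interpolation=cv2.INTER_CUBIC)
cv2.imwrite('pics/c1.png',b[:,:,::-1])
E
```

```text
narrow_top 155 [0.4917 0.2191 0.1745] 0.153 0.187 rect [0.4927 0.2207] [0.04 0.04] 53.5
narrow_nut 88 [0.4925 0.2191 0.1782] 0.174 0.187 rect [0.4912 0.2194] [0.036 0.036] 21.6
wide_top 302 [0.5104 0.1116 0.1545] 0.142 0.165 rect [0.5121 0.1117] [0.057 0.061] 88.9
rack 1246 [0.4976 0.1662 0.0724] 0.06 0.08 rect [0.5027 0.1665] [0.097 0.23 ] 9.6
foot 362 [ 0.5014 -0.2824  0.0461] 0.03 0.06 rect [ 0.5068 -0.2942] [0.101 0.118] 80.1
sleeve 203 [ 0.5096 -0.2882  0.0845] 0.075 0.094 rect [ 0.5152 -0.2959] [0.082 0.085] 0.2
nose 263 [ 0.515  -0.2962  0.1065] 0.098 0.118 rect [ 0.5151 -0.2962] [0.065 0.068] 45.4
bench 993 [0.5114 0.0092 0.0006] -0.009 0.019 rect [0.5136 0.0196] [0.121 0.124] 89.5
cork 655 [ 0.5692 -0.0926  0.0375] 0.025 0.05 rect [ 0.5713 -0.0876] [0.091 0.13 ] 88.7
tin 301 [ 0.4655 -0.0883  0.032 ] 0.021 0.04 rect [ 0.4656 -0.0886] [0.066 0.063] 89.1
```

```bash
cat >> h.py <<'E'
def to(pos,yaw=None):
    """move rows needed to reach TCP pos, tool down, tool y at yaw deg"""
    from rig import sense
    from scipy.spatial.transform import Rotation as Ro
    s=sense();R=np.array(s['orientation']);d=R.T@(np.array(pos)-s['eef_pos'])*1000
    print('t %.2f'%s['t'],'d',d.round(1),'yaw',np.degrees(np.arctan2(R[1,1],R[0,1])).round(2),'F',np.round(s['contact_force'],1),'w',round(s['gripper_width'],4),'q6',round(s['joints'][5],2))
    if yaw is not None:
        a=np.radians(yaw);y=np.array([np.cos(a),np.sin(a),0]);z=np.array([0,0,-1.])
        T=np.stack([np.cross(y,z),y,z],1);print('r',np.degrees(Ro.from_matrix(R.T@T).as_rotvec()).round(2))
E
python3 -m pendant '[{"hand":85,"dx":-432,"dy":-175,"dz":-20,"rz":67.5},{"hand":85,"dx":-432,"dy":-175,"dz":-20,"rz":67.5},{"hand":85,"dx":-432,"dy":-175,"dz":-20,"rz":67.5},{"hand":85,"dx":-432,"dy":-175,"dz":-20,"rz":67.5},{"hand":85,"dx":-432,"dy":-175,"dz":-20,"rz":67.5}]'
python3 -c "
from h import *
to([.493,.2205,.25],9.6)"
```

```text
t 0.10 d [-431.5 -174.9  -19. ] yaw 77.12 F [ 0.6  0.7 -0.7] w 0.0853 q6 1.57
r [-5.000e-02  3.000e-02  6.752e+01]$[0]: bad value
```

```bash

python3 -m pendant '[{"hand":85,"dx":-56,"dy":-22,"dz":-4,"rz":9},{"hand":85,"dx":-112,"dy":-45,"dz":-8,"rz":18},{"hand":85,"dx":-168,"dy":-67,"dz":-12,"rz":27},{"hand":85,"dx":-224,"dy":-90,"dz":-16,"rz":36},{"hand":85,"dx":-280,"dy":-112,"dz":-20,"rz":45}]'
python3 -c "
from h import *
to([.493,.2205,.25],9.6)"
```

```text
t 0.10 d [-431.5 -174.9  -19. ] yaw 77.12 F [ 0.6  0.7 -0.7] w 0.0853 q6 1.57
r [-5.000e-02  3.000e-02  6.752e+01]$[0]: bad value
```

```bash

python3 -m pendant '[{"hand":85,"dx":-56,"dy":-22,"dz":-4,"rx":0,"ry":0,"rz":9},{"hand":85,"dx":-112,"dy":-45,"dz":-8,"rx":0,"ry":0,"rz":18},{"hand":85,"dx":-168,"dy":-67,"dz":-12,"rx":0,"ry":0,"rz":27},{"hand":85,"dx":-224,"dy":-90,"dz":-16,"rx":0,"ry":0,"rz":36},{"hand":85,"dx":-280,"dy":-112,"dz":-20,"rx":0,"ry":0,"rz":45}]'
python3 -c "
from h import *
to([.493,.2205,.25],9.6)"
```

```text
t: 0.72
eef_pos: [0.3607, 0.3143, 0.2513]
orientation: [[-0.527, 0.85, -0.0], [0.85, 0.527, -0.0], [0.0, -0.0, -1.0]]
contact_force: [-0.4, 1.3, 0.8]
gripper_width: 0.085
finger_force: 0.0
t 0.72 d [-149.5   62.9    1.3] yaw 31.83 F [-0.4  1.3  0.8] w 0.085 q6 1.73
r [-1.000e-02 -0.000e+00  2.223e+01]
```

```bash

python3 -m pendant '[{"hand":85,"dx":-50,"dy":21,"dz":0,"rx":0,"ry":0,"rz":8},{"hand":85,"dx":-100,"dy":42,"dz":0,"rx":0,"ry":0,"rz":16},{"hand":85,"dx":-149.5,"dy":63,"dz":0,"rx":0,"ry":0,"rz":22.2},{"hand":85,"dx":-149.5,"dy":63,"dz":0,"rx":0,"ry":0,"rz":22.2}]'
python3 -c "
from h import *
from rig import *
to([.493,.2205,.25],9.6)
m=camera_model('wrist');p,d=snapshot('wrist');np.savez('w1.npz',p=p,d=d,**m)
cv2.imwrite('pics/w1.png',p[:,:,::-1])
P,ok,p=cloud('w1.npz');Z=P[...,2]
for n,lo,hi in(('shoulder',.155,.176),('nut',.176,.19),('coll',.08,.092)):
    q=P[ok&(Z>lo)&(Z<hi)&(np.hypot(P[...,0]-.493,P[...,1]-.2205)<.04)]
    if len(q)>5: print(n,len(q),q.mean(0),np.percentile(q[:,2],50),cv2.minEnclosingCircle(q[:,:2].astype(np.float32)))
"
```

```text
t: 1.23
eef_pos: [0.4943, 0.2204, 0.2503]
orientation: [[-0.167, 0.986, -0.001], [0.986, 0.167, -0.001], [-0.001, -0.001, -1.0]]
contact_force: [-0.6, 1.0, 0.6]
gripper_width: 0.0847
finger_force: 0.0
t 1.23 d [ 0.3 -1.3  0.3] yaw 9.61 F [-0.6  1.   0.6] w 0.0847 q6 1.82
r [-0.06  0.04  0.01]
shoulder 2438 [0.49091861 0.22709871 0.17176524] 0.17286598712351942 ((0.4913628101348877, 0.22354033589363098), 0.020988350734114647)
nut 824 [0.49130632 0.22393466 0.18020652] 0.18029150501581673 ((0.4911743104457855, 0.22326967120170593), 0.01100956927984953)
coll 1704 [0.48974087 0.23743189 0.08625151] 0.0863122528353415 ((0.49148494005203247, 0.22370034456253052), 0.03294751048088074)
```

View pics/w1.png

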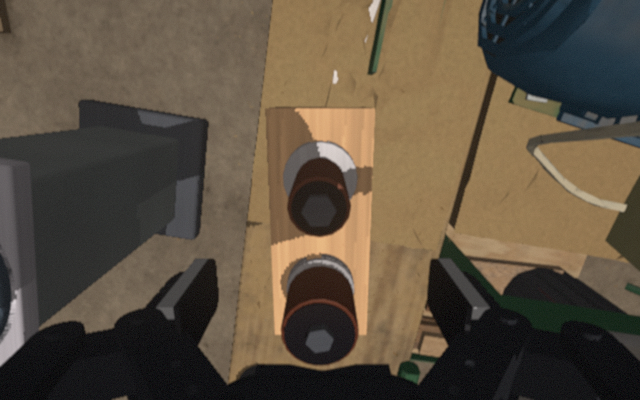

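The wrist view shows the narrow drum at (320,205), standing in the rack hole nearer the image centre. Its nut, shoulder and collar circles all give an axis at (0.4913, 0.2235), with the right radii.

```bash
python3 -c "
from h import *
to([.4913,.2235,.1185],9.6)"
```

```text
t 1.27 d [  2.2  -1.2 132. ] yaw 9.78 F [ 0.2 -0.1  0.3] w 0.0851 q6 1.82
r [-0.07  0.02  0.18]
```

```bash

python3 -m pendant '[{"hand":85,"dx":2.8,"dy":-1.6,"dz":20,"rx":0,"ry":0,"rz":0},{"hand":85,"dx":2.8,"dy":-1.6,"dz":65,"rx":0,"ry":0,"rz":0},{"hand":85,"dx":2.8,"dy":-1.6,"dz":110,"rx":0,"ry":0,"rz":0},{"hand":85,"dx":2.8,"dy":-1.6,"dz":132,"rx":0,"ry":0,"rz":0},{"hand":85,"dx":2.8,"dy":-1.6,"dz":132,"rx":0,"ry":0,"rz":0}]' | head -4
python3 -m pendant '[{"hand":30,"dx":0,"dy":0,"dz":0,"rx":0,"ry":0,"rz":0},{"hand":30,"dx":0,"dy":0,"dz":0,"rx":0,"ry":0,"rz":0},{"hand":30,"dx":0,"dy":0,"dz":0,"rx":0,"ry":0,"rz":0},{"hand":30,"dx":0,"dy":0,"dz":0,"rx":0,"ry":0,"rz":0}]' 60
```

```text
t: 1.9
eef_pos: [0.4884, 0.2254, 0.1181]
orientation: [[-0.174, 0.985, -0.003], [0.985, 0.174, -0.001], [-0.001, -0.003, -1.0]]
contact_force: [0.1, -0.4, 0.9]
t: 2.4
eef_pos: [0.4908, 0.2256, 0.1205]
orientation: [[-0.172, 0.985, 0.002], [0.985, 0.172, 0.001], [0.001, 0.002, -1.0]]
contact_force: [-0.7, -0.2, 8.6]
gripper_width: 0.041
finger_force: 59.7
```

```bash

python3 -m pendant '[{"hand":30,"dx":0,"dy":0,"dz":-15,"rx":0,"ry":0,"rz":0},{"hand":30,"dx":0,"dy":0,"dz":-50,"rx":0,"ry":0,"rz":0},{"hand":30,"dx":0,"dy":0,"dz":-95,"rx":0,"ry":0,"rz":0},{"hand":30,"dx":0,"dy":0,"dz":-140,"rx":0,"ry":0,"rz":0},{"hand":30,"dx":0,"dy":0,"dz":-157,"rx":0,"ry":0,"rz":0}]' 
python3 -m pendant '[{"hand":30,"dx":0,"dy":0,"dz":0,"rx":0,"ry":0,"rz":0},{"hand":30,"dx":0,"dy":0,"dz":0,"rx":0,"ry":0,"rz":0}]' 70
python3 - <<'E'
from h import *
from rig import *
for i in range(3):to([.515,-.296,.27],-10)
P=[]
for n in('scene','wrist','top'):
    m=camera_model(n);p,d=snapshot(n);np.savez(n+'2.npz',p=p,d=d,**m);P.append((m,p))
m,p=P[0];c=m['R']@np.array([.491,.224,.23])+m['t'];u,v=int(m['fx']*c[0]/c[2]+m['cx']),int(m['fy']*c[1]/c[2]+m['cy'])
a=cv2.resize(p[max(0,v-40):v+40,u-40:u+40],(400,400),interpolation=cv2.INTER_CUBIC)
b=cv2.resize(P[1][1],(640,400))[:,120:520]
cv2.imwrite('pics/g2.png',np.hstack([a,b])[:,:,::-1])
E
```

```text
t: 3.02
eef_pos: [0.4908, 0.2254, 0.2799]
orientation: [[-0.172, 0.985, 0.003], [0.985, 0.172, 0.002], [0.001, 0.004, -1.0]]
contact_force: [0.5, 0.4, -5.5]
gripper_width: 0.0408
finger_force: 62.4
t: 3.28
eef_pos: [0.4899, 0.225, 0.2755]
orientation: [[-0.172, 0.985, -0.001], [0.985, 0.172, -0.001], [-0.0, -0.001, -1.0]]
contact_force: [-0.9, 0.1, -6.0]
gripper_width: 0.0407
finger_force: 71.1
t 3.27 d [-517.5  -65.     5.8] yaw 9.92 F [-0.9  0.1 -6. ] w 0.0407 q6 1.83
r [-0.07  0.03 19.92]
t 3.27 d [-517.5  -65.     5.8] yaw 9.92 F [-0.9  0.1 -6. ] w 0.0407 q6 1.83
r [-0.07  0.03 19.92]
t 3.27 d [-517.5  -65.     5.8] yaw 9.92 F [-0.9  0.1 -6. ] w 0.0407 q6 1.83
r [-0.07  0.03 19.92]
```

View pics/g2.png

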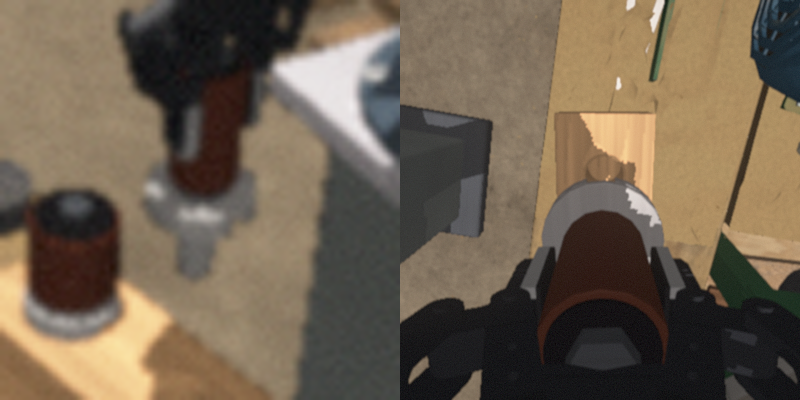

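The drum hangs upright between the pads, with its shank below the collar at (195,240) in the left crop and its empty hole visible behind it. The slot can't be seen. Next I carry it past the spindle, so the wrist camera can see the nose beyond the drum.

```bash

python3 -m pendant '[{"hand":30,"dx":-40,"dy":-6,"dz":0,"rx":0,"ry":0,"rz":0},{"hand":30,"dx":-98,"dy":-15,"dz":0,"rx":0,"ry":0,"rz":4},{"hand":30,"dx":-156,"dy":-24,"dz":0,"rx":0,"ry":0,"rz":8},{"hand":30,"dx":-214,"dy":-33,"dz":0,"rx":0,"ry":0,"rz":12},{"hand":30,"dx":-272,"dy":-41,"dz":0,"rx":0,"ry":0,"rz":16}]' | head -2
python3 -c "
from h import *
to([.503,-.365,.28],-10)"
```

```text
t: 4.05
eef_pos: [0.4961, -0.0516, 0.2759]
t 4.05 d [-310.8   40.7   -4.1] yaw -6.21 F [ 2.1  0.4 -5.8] w 0.0408 q6 1.58
r [-0.03 -0.    3.79]
```

```bash

python3 -m pendant '[{"hand":30,"dx":-58,"dy":8,"dz":-1,"rx":0,"ry":0,"rz":1},{"hand":30,"dx":-118,"dy":16,"dz":-2,"rx":0,"ry":0,"rz":2},{"hand":30,"dx":-178,"dy":24,"dz":-3,"rx":0,"ry":0,"rz":3},{"hand":30,"dx":-238,"dy":32,"dz":-4,"rx":0,"ry":0,"rz":4},{"hand":30,"dx":-290,"dy":38,"dz":-4,"rx":0,"ry":0,"rz":4}]' | head -2
python3 -m pendant '[{"hand":30,"dx":-20,"dy":3,"dz":0,"rx":0,"ry":0,"rz":0},{"hand":30,"dx":-20,"dy":3,"dz":0,"rx":0,"ry":0,"rz":0},{"hand":30,"dx":-20,"dy":3,"dz":0,"rx":0,"ry":0,"rz":0}]' | head -2
python3 - <<'E'
from h import *
from rig import *
to([.515,-.296,.28],-10)
m=camera_model('wrist');s=sense();p,d=snapshot('wrist');np.savez('w3.npz',p=p,d=d,eef=s['eef_pos'],Rt=s['orientation'],**m)
cv2.imwrite('pics/w3.png',p[:,:,::-1])
P,ok,p=cloud('w3.npz');Z=P[...,2];c=np.array([.515,-.296])
r=np.hypot(*(P[...,:2]-c).transpose(2,0,1))
for n,lo,hi,R in(('face',.1,.109,.045),('dogs',.1095,.118,.045),('sleeve',.08,.09,.06)):
    q=P[ok&(Z>lo)&(Z<hi)&(r<R)];print(n,len(q),q.mean(0).round(4),np.median(q[:,2]).round(4),cv2.minEnclosingCircle(q[:,:2].astype(np.float32)),cv2.minAreaRect(q[:,:2].astype(np.float32)))
E
```

```text
t: 4.68
eef_pos: [0.5032, -0.3444, 0.2796]
t: 5.05
eef_pos: [0.5032, -0.3618, 0.28]
t 5.05 d [66.8  0.2 -0. ] yaw -10.07 F [ 0.3 -0.  -5. ] w 0.0407 q6 1.12
r [-0.04 -0.03 -0.07]
face 3391 [ 0.5137 -0.2932  0.1052] 0.1053 ((0.5136775374412537, -0.29412493109703064), 0.033874135464429855) ((0.5136906504631042, -0.2940995395183563), (0.06718967109918594, 0.06691832095384598), 74.20573425292969)
dogs 368 [ 0.5148 -0.2928  0.1123] 0.1123 ((0.5138636231422424, -0.294156551361084), 0.03220340609550476) ((0.5135626792907715, -0.29415082931518555), (0.0637236088514328, 0.011935168877243996), 49.474761962890625)
sleeve 2271 [ 0.5141 -0.292   0.0843] 0.0843 ((0.5137434005737305, -0.2939978539943695), 0.04298809543251991) ((0.5138161778450012, -0.2940603792667389), (0.08515487611293793, 0.08461914211511612), 78.3477783203125)
```

View pics/w3.png

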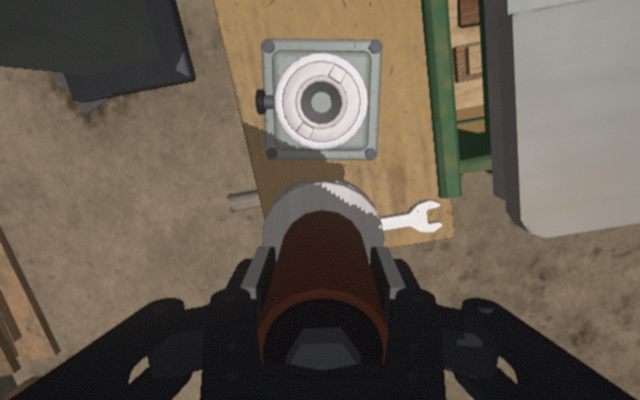

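The wrist view shows the nose at (321,100), with its dogs on a line from (303,131) to (338,73). The fit puts the seat at (0.5137, -0.2941) and the dogs at about 49.5° in world, 63.7 x 11.9 mm, which matches the given sizes. Next I check the stored scene picture for the slot end in the collar's rim.

```bash
python3 - <<'E'
from h import *
z=np.load('scene2.npz');P,ok,p=cloud(z)
c=z['R']@np.array([.491,.224,.229])+z['t'];u,v=int(z['fx']*c[0]/c[2]+z['cx']),int(z['fy']*c[1]/c[2]+z['cy'])
print(u,v,c)
a=cv2.resize(p[v-16:v+24,u-20:u+20],(400,400),interpolation=cv2.INTER_NEAREST)
d=z['d'][v-16:v+24,u-20:u+20];g=np.clip((d-c[2]+.06)/.12*255,0,255).astype(np.uint8)
b=cv2.applyColorMap(cv2.resize(g,(400,400),interpolation=cv2.INTER_NEAREST),cv2.COLORMAP_JET)
cv2.imwrite('pics/s2.png',np.hstack([np.clip(a[:,:,::-1]*1.3,0,255).astype(np.uint8),b]))
# drum axis in tool frame from w3 : collar top ring
Q,ok,p=cloud('w3.npz');w=np.load('w3.npz');T=(Q-w['eef'])@w['Rt']
for lo,hi in((.028,.045),(-.066,-.05)):
    m=ok&(T[...,2]>lo)&(T[...,2]<hi)&(np.hypot(T[...,0],T[...,1])<.04)
    q=T[m];print(len(q),np.median(q[:,2]),q[:,:2].min(0),q[:,:2].max(0),cv2.minEnclosingCircle(q[:,:2].astype(np.float32)))
    print(np.histogram(q[:,2],8))
E
```

```text
361 192 [ 0.11193123 -0.01379574  1.10833289]
4455 0.03436668523646828 [-0.01424689 -0.03252932] [0.03095551 0.03277493] ((-0.0017080510733649135, 9.74520662566647e-05), 0.03278382122516632)
(array([ 311, 3378,  519,   57,   45,   71,   36,   38]), array([0.0317515 , 0.03340672, 0.03506194, 0.03671715, 0.03837237,
       0.04002758, 0.0416828 , 0.04333802, 0.04499323]))
11993 -0.053248143411098264 [-0.00712833 -0.03998505] [0.01897202 0.03997676] ((-0.0002874063793569803, 1.2209638953208923e-05), 0.040055837482213974)
(array([ 123,    3,  440, 1337, 1026, 2015, 4547, 2502]), array([-0.06599247, -0.06399348, -0.06199449, -0.05999549, -0.0579965 ,
       -0.0559975 , -0.05399851, -0.05199952, -0.05000052]))
```

View pics/s2.png

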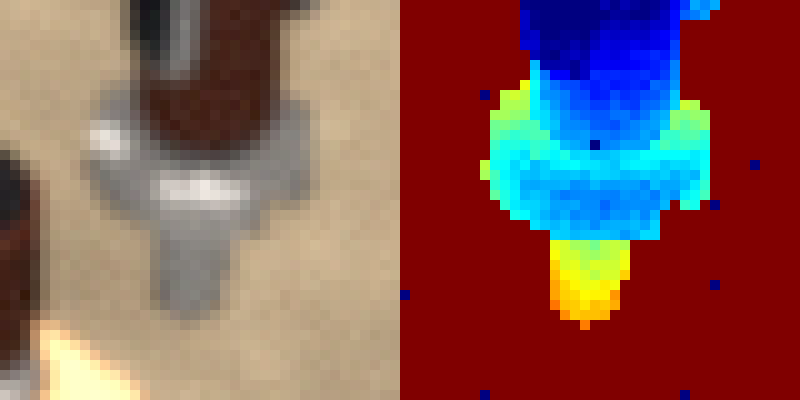

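In the depth crop the collar's rim shows a notch at about (670,225), where the background is visible through it. That is one end of the slot, so I fit its azimuth with a small silhouette model.

```bash
python3 - <<'E'
from h import *
from scipy.optimize import least_squares
z=np.load('scene2.npz');d=z['d'];u0,v0=361,192;S=8
obs=((d>0)&(d<1.2))[v0:v0+24,u0-20:u0+20].astype(float)
rng=np.random.default_rng(0)
def cyl(r0,r1,z0,z1,n):
    t=rng.random(n)*2*np.pi;h=rng.random(n);r=r0+(r1-r0)*h
    s=np.stack([r*np.cos(t),r*np.sin(t),z0+(z1-z0)*h],1)
    c=s.copy();c[:,:2]*=np.sqrt(rng.random(n))[:,None];return np.vstack([s,c])
col=cyl(33,33,0,15,150000);disc=cyl(33,33,9,9.01,60000);b=cyl(33,33,0,9,200000);col=np.vstack([col,disc,b])
oth=np.vstack([cyl(17,17,15,22,20000),cyl(21,21,22,60,60000),cyl(10,16.5,-48,0,60000),cyl(7.5,10,-52,-48,10000)])
def render(az,x,y,zz):
    a=np.radians(az);q=col[~((col[:,2]<9)&(np.abs(col[:,0])<7.75))]
    q=np.vstack([q,oth]);ca,sa=np.cos(a-np.pi/2),np.sin(a-np.pi/2)
    W=np.stack([ca*q[:,0]-sa*q[:,1],sa*q[:,0]+ca*q[:,1],q[:,2]],1)/1000+[x,y,zz]
    C=W@z['R'].T+z['t'];u=z['fx']*C[:,0]/C[:,2]+z['cx']+.5-(u0-20);v=z['fy']*C[:,1]/C[:,2]+z['cy']+.5-v0
    i=np.floor(u*S).astype(int);j=np.floor(v*S).astype(int);m=np.zeros((24*S,40*S))
    k=(i>=0)&(i<40*S)&(j>=0)&(j<24*S);m[j[k],i[k]]=1
    m=cv2.morphologyEx(m,cv2.MORPH_CLOSE,np.ones((3,3)))
    return m.reshape(24,S,40,S).mean((1,3))
# fit shift in camera right/down
R=z['R'];best=[]
for az in range(78,123,3):
    e=[]
    for a in np.arange(-4,4.1,1):
        for b_ in np.arange(-5,5.1,1):
            w=np.array([.491,.2245,.2275])+(R[0]*a+R[1]*b_)/1000
            e.append((((render(az,*w)-obs)[:, :36]**2).sum(),a,b_))
    best.append((min(e),az))
for e,az in best: print(az,np.round(e,2))
E
```

```text
78 [12.43 -3.   -1.  ]
81 [12.38 -3.   -1.  ]
84 [11.84 -3.   -1.  ]
87 [11.03 -3.   -1.  ]
90 [10.31 -3.   -1.  ]
93 [ 8.81 -3.   -1.  ]
96 [ 6.85 -3.   -1.  ]
99 [ 4.68 -3.   -1.  ]
102 [ 3.7 -3.  -1. ]
105 [ 4.52 -3.   -1.  ]
108 [ 6.53 -3.   -1.  ]
111 [ 7.86 -3.   -1.  ]
114 [ 9.26 -3.   -1.  ]
117 [ 9.85 -3.   -1.  ]
120 [10.6 -3.  -1. ]
```

The slot lies at 102° in world at tool yaw 9.9°, which is 2° off tool x. Lining it up with the dogs needs tool yaw of about -42.6°, and the drum axis sits 1.8 mm toward -x in the tool.

```bash

python3 -m pendant '[{"hand":30,"dx":20,"dy":0,"dz":0,"rx":0,"ry":0,"rz":7},{"hand":30,"dx":45,"dy":1,"dz":0,"rx":0,"ry":0,"rz":15},{"hand":30,"dx":68,"dy":1,"dz":0,"rx":0,"ry":0,"rz":24},{"hand":30,"dx":70.3,"dy":-0.5,"dz":0,"rx":0,"ry":0,"rz":32.6},{"hand":30,"dx":70.3,"dy":-0.5,"dz":0,"rx":0,"ry":0,"rz":32.6}]' | head -2
python3 -c "
from h import *
from rig import *
to([.5149,-.2928,.2],-42.6)
snapshot('top');to([.5149,-.2928,.2],-42.6)
snapshot('top');to([.5149,-.2928,.2],-42.6);print(sense()['joints'])
"
```

```text
t: 5.72
eef_pos: [0.5152, -0.292, 0.2807]
t 5.72 d [-0.8  0.3 80.7] yaw -42.54 F [-0.8  0.5 -5.2] w 0.0408 q6 1.8
r [ 0.02 -0.01  0.06]
t 5.78 d [-0.4  0.1 80.6] yaw -42.43 F [-0.3  0.8 -5.3] w 0.0403 q6 1.8
r [ 0.02 -0.    0.17]
t 5.83 d [-0.1 -0.1 80.5] yaw -42.44 F [ 0.3 -0.4 -4. ] w 0.0405 q6 1.79
r [ 0.01 -0.    0.16]
[-5.16863993e-01  4.16649069e-01  3.69902971e-01  1.52384208e+00
 -2.44214884e-05  1.79464929e+00]
```

```bash

python3 -m pendant '[{"hand":30,"dx":-0.3,"dy":0,"dz":30,"rx":0,"ry":0,"rz":0},{"hand":30,"dx":-0.3,"dy":0,"dz":60,"rx":0,"ry":0,"rz":0},{"hand":30,"dx":-0.3,"dy":0,"dz":85,"rx":0,"ry":0,"rz":0},{"hand":30,"dx":-0.3,"dy":0,"dz":100,"rx":0,"ry":0,"rz":0},{"hand":30,"dx":-0.3,"dy":0,"dz":108,"rx":0,"ry":0,"rz":0}]'
python3 -m pendant '[{"hand":30,"dx":0,"dy":0,"dz":2,"rx":0,"ry":0,"rz":0},{"hand":30,"dx":0,"dy":0,"dz":4,"rx":0,"ry":0,"rz":0},{"hand":30,"dx":0,"dy":0,"dz":6,"rx":0,"ry":0,"rz":0},{"hand":30,"dx":0,"dy":0,"dz":8,"rx":0,"ry":0,"rz":0},{"hand":30,"dx":0,"dy":0,"dz":8,"rx":0,"ry":0,"rz":0}]'
python3 -c "
from h import *
to([.5149,-.2928,.155],-42.6)"
```

```text
t: 6.45
eef_pos: [0.5147, -0.2934, 0.1719]
orientation: [[0.677, 0.736, -0.0], [0.736, -0.677, 0.0], [-0.0, -0.0, -1.0]]
contact_force: [-0.6, -1.0, -3.7]
gripper_width: 0.0405
finger_force: 72.4
t: 7.08
eef_pos: [0.5148, -0.2933, 0.1643]
orientation: [[0.678, 0.735, -0.0], [0.735, -0.678, 0.0], [-0.0, -0.0, -1.0]]
contact_force: [0.3, -0.3, -5.0]
gripper_width: 0.0401
finger_force: 72.4
t 7.08 d [ 0.5 -0.3  9.3] yaw -42.68 F [ 0.3 -0.3 -5. ] w 0.0401 q6 1.8
r [-0.01  0.   -0.08]
```

```bash

python3 -m pendant '[{"hand":30,"dx":0,"dy":0,"dz":1,"rx":0,"ry":0,"rz":0},{"hand":30,"dx":0,"dy":0,"dz":2,"rx":0,"ry":0,"rz":0},{"hand":30,"dx":0,"dy":0,"dz":3,"rx":0,"ry":0,"rz":0},{"hand":30,"dx":0,"dy":0,"dz":3,"rx":0,"ry":0,"rz":0}]'
python3 -c "
from h import *
from rig import *
to([.5149,-.2928,.155],-42.6);print(sense()['moment'])"
```

```text
t: 7.58
eef_pos: [0.5147, -0.2933, 0.1612]
orientation: [[0.678, 0.735, -0.0], [0.735, -0.678, 0.0], [-0.0, -0.0, -1.0]]
contact_force: [0.1, -0.5, -4.5]
gripper_width: 0.0409
finger_force: 72.4
t 7.58 d [ 0.5 -0.3  6.2] yaw -42.68 F [ 0.1 -0.5 -4.5] w 0.0409 q6 1.8
r [-0.01  0.   -0.08]
[0.02769927 0.00282291 0.02621405]
```

```bash

python3 -m pendant '[{"hand":30,"dx":0,"dy":0,"dz":1,"rx":0,"ry":0,"rz":0},{"hand":30,"dx":0,"dy":0,"dz":2,"rx":0,"ry":0,"rz":0},{"hand":30,"dx":0,"dy":0,"dz":2,"rx":0,"ry":0,"rz":0}]'
python3 -m pendant '[{"hand":30,"dx":0,"dy":0,"dz":1,"rx":0,"ry":0,"rz":0},{"hand":30,"dx":0,"dy":0,"dz":1.5,"rx":0,"ry":0,"rz":0},{"hand":30,"dx":0,"dy":0,"dz":1.5,"rx":0,"ry":0,"rz":0}]'
```

```text
t: 7.95
eef_pos: [0.5148, -0.2933, 0.1592]
orientation: [[0.678, 0.735, -0.0], [0.735, -0.678, 0.0], [-0.0, -0.0, -1.0]]
contact_force: [-0.1, -0.4, -4.9]
gripper_width: 0.0405
finger_force: 72.4
t: 8.32
eef_pos: [0.5148, -0.2933, 0.1578]
orientation: [[0.678, 0.735, -0.0], [0.735, -0.678, 0.0], [0.0, -0.0, -1.0]]
contact_force: [0.0, -0.3, -4.2]
gripper_width: 0.0408
finger_force: 72.4
```

```bash

python3 -m pendant '[{"hand":30,"dx":0,"dy":0,"dz":0.7,"rx":0,"ry":0,"rz":0},{"hand":30,"dx":0,"dy":0,"dz":1.5,"rx":0,"ry":0,"rz":0},{"hand":30,"dx":0,"dy":0,"dz":1.5,"rx":0,"ry":0,"rz":0}]'
python3 -m pendant '[{"hand":30,"dx":0,"dy":0,"dz":0.7,"rx":0,"ry":0,"rz":0},{"hand":30,"dx":0,"dy":0,"dz":1.2,"rx":0,"ry":0,"rz":0},{"hand":30,"dx":0,"dy":0,"dz":1.2,"rx":0,"ry":0,"rz":0}]'
```

```text
t: 8.7
eef_pos: [0.5148, -0.2933, 0.1562]
orientation: [[0.678, 0.735, -0.0], [0.735, -0.678, 0.0], [-0.0, -0.0, -1.0]]
contact_force: [-0.2, -0.0, -4.6]
gripper_width: 0.0407
finger_force: 72.4
t: 9.07
eef_pos: [0.5148, -0.2934, 0.1551]
orientation: [[0.678, 0.735, -0.0], [0.735, -0.678, 0.0], [-0.0, -0.0, -1.0]]
contact_force: [-0.1, -0.0, -5.3]
gripper_width: 0.0405
finger_force: 72.4
```

```bash

python3 -m pendant '[{"hand":30,"dx":0,"dy":0,"dz":0.6,"rx":0,"ry":0,"rz":0},{"hand":30,"dx":0,"dy":0,"dz":0.6,"rx":0,"ry":0,"rz":0}]'
python3 -m pendant '[{"hand":30,"dx":0,"dy":0,"dz":0.6,"rx":0,"ry":0,"rz":0},{"hand":30,"dx":0,"dy":0,"dz":0.6,"rx":0,"ry":0,"rz":0}]'
python3 -m pendant '[{"hand":30,"dx":0,"dy":0,"dz":0.6,"rx":0,"ry":0,"rz":0},{"hand":30,"dx":0,"dy":0,"dz":0.6,"rx":0,"ry":0,"rz":0}]'
```

```text
t: 9.32
eef_pos: [0.5149, -0.2934, 0.1547]
orientation: [[0.678, 0.735, 0.0], [0.735, -0.678, -0.0], [0.0, 0.0, -1.0]]
contact_force: [-1.6, 0.0, -2.7]
gripper_width: 0.0404
finger_force: 72.8
t: 9.57
eef_pos: [0.5149, -0.2934, 0.1546]
orientation: [[0.678, 0.735, 0.001], [0.735, -0.678, -0.0], [0.0, 0.001, -1.0]]
contact_force: [-4.6, 1.9, 6.4]
gripper_width: 0.0407
finger_force: 73.5
t: 9.82
eef_pos: [0.5149, -0.2934, 0.1546]
orientation: [[0.678, 0.735, 0.001], [0.735, -0.678, -0.001], [0.0, 0.001, -1.0]]
contact_force: [-7.4, 3.0, 14.3]
gripper_width: 0.0407
finger_force: 74.1
```

Firm contact comes at TCP 0.1547, which is the height for home (the dog tops would be about 0.162). I relieve the press, let go, back off and look.

```bash

python3 -m pendant '[{"hand":41,"dx":0,"dy":0,"dz":-0.8,"rx":0,"ry":0,"rz":0},{"hand":50,"dx":0,"dy":0,"dz":-0.8,"rx":0,"ry":0,"rz":0},{"hand":85,"dx":0,"dy":0,"dz":-0.8,"rx":0,"ry":0,"rz":0},{"hand":85,"dx":0,"dy":0,"dz":-0.8,"rx":0,"ry":0,"rz":0},{"hand":85,"dx":0,"dy":0,"dz":-0.8,"rx":0,"ry":0,"rz":0}]' 20
python3 -m pendant '[{"hand":85,"dx":0,"dy":0,"dz":-0.8,"rx":0,"ry":0,"rz":0},{"hand":85,"dx":0,"dy":0,"dz":-20,"rx":0,"ry":0,"rz":0},{"hand":85,"dx":0,"dy":0,"dz":-60,"rx":0,"ry":0,"rz":0},{"hand":85,"dx":0,"dy":0,"dz":-100,"rx":0,"ry":0,"rz":0},{"hand":85,"dx":0,"dy":0,"dz":-130,"rx":0,"ry":0,"rz":0}]'
python3 -m pendant '[{"hand":85,"dx":-50,"dy":0,"dz":0,"rx":0,"ry":0,"rz":0},{"hand":85,"dx":-65,"dy":0,"dz":0,"rx":0,"ry":0,"rz":0},{"hand":85,"dx":-65,"dy":0,"dz":0,"rx":0,"ry":0,"rz":0}]' | head -2
python3 - <<'E'
from h import *
from rig import *
m=camera_model('wrist');p,d=snapshot('wrist');np.savez('w4.npz',p=p,d=d,**m)
cv2.imwrite('pics/w4.png',p[:,:,::-1])
P,ok,p=cloud('w4.npz');Z=P[...,2];c=np.array([.5137,-.2941]);r=np.hypot(*(P[...,:2]-c).transpose(2,0,1))
for n,lo,hi in(('collar',.112,.127),('shoulder',.195,.21),('nut',.2105,.224)):
    q=P[ok&(Z>lo)&(Z<hi)&(r<.036)];print(n,len(q),np.median(q[:,2]).round(4),np.percentile(q[:,2],[5,95]),cv2.minEnclosingCircle(q[:,:2].astype(np.float32)))
q=P[ok&(Z>.117)&(Z<.126)&(r<.032)&(r>.024)];print(np.linalg.lstsq(np.c_[q[:,:2]-c,np.ones(len(q))],q[:,2],rcond=None)[0],len(q))
E
```

```text
t: 10.45
eef_pos: [0.5149, -0.2934, 0.1541]
orientation: [[0.678, 0.735, 0.0], [0.735, -0.678, -0.0], [-0.0, 0.0, -1.0]]
contact_force: [1.2, 0.2, 0.1]
gripper_width: 0.0848
finger_force: 0.0
t: 11.08
eef_pos: [0.5149, -0.2934, 0.286]
orientation: [[0.678, 0.735, 0.001], [0.735, -0.678, -0.001], [0.0, 0.001, -1.0]]
contact_force: [0.2, -0.7, 0.3]
gripper_width: 0.0851
finger_force: 0.0
t: 11.45
eef_pos: [0.4703, -0.3416, 0.284]
collar 1217 0.1203 [0.11903866 0.12153465] ((0.5130424499511719, -0.2946587800979614), 0.03311539441347122)
shoulder 2805 0.207 [0.20455221 0.20837405] ((0.5129517912864685, -0.29475730657577515), 0.021014126017689705)
nut 959 0.2144 [0.21338263 0.21553209] ((0.5128543972969055, -0.29470396041870117), 0.01085688453167677)
[-0.0015957  -0.00194963  0.12039229] 1026
```

View pics/w4.png

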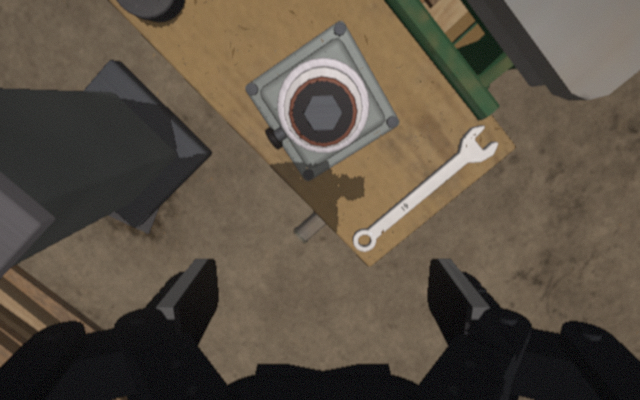

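The wrist view shows the drum upright in the spindle at (322,110), with the gripper clear of it. The collar's top is at 0.1204, the measured face height plus 15 mm, and it is level to 0.002 rad, so the drum is home.

```bash
python3 -c "
from rig import *
print(hand_in())"
```

```text
the job is handed in; nothing more can be done
None
```

The narrow drum is in the spindle, fully home over the dogs and released, and the job is handed in; I found the dogs' angle by camera and lowered the drum already lined up, so it went straight over them without the rest-and-turn you described.

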